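# Clear up after the brake job

### The arm

A 6-joint arm with a two-finger parallel gripper is mounted at the origin on the work surface. World frame = base frame: x ahead of the robot, y to its left, z up, the work surface at z = 0. Lengths are in m, angles in rad, forces in N, time in s.
With the tool pointing down it reaches from about 0.325 to 0.925 m from the base axis. Payload 3.1 kg.
Tool frame: the origin (TCP) lies at the very end of the fingers, on their centre line; the grasp point (between the pads) lies 19 mm behind it; z points along the fingers, y is the line along which they close (so a half turn about z gives the same grasp; the last joint's range is limited). The gripper opens to 85 mm and grips with 20 to 120 N. Pads are 22 mm wide; open, the fingers measure 114 mm over their backs; the gripper's body (76 mm by 85 mm) begins 54 mm behind the grasp point. The pads swing forward as they close: fully open they stand 13 mm farther back than shut.
Start: joints at [-1.459, 0.217, 1.613, -0, 1.311, -0.112], TCP at [0.139, -0.609, 0.231] pointing down, gripper open.
Joint ranges: [-2.75, 2.75], [-0.78, 2.1], [0.31, 2.55], [-1.13, 4.27], [0.13, 2.63], [-2.58, 2.58]. Speed limits (rad/s): [2.79, 2.79, 3.14, 3.14, 3.14, 3.14].

### API

Orientations are given as a unit quaternion [w, x, y, z].
In Python, from plant import robot, eyes gives the robot as it stands. The module is installed in compiled form; this text tells all that it offers.
- The arm moves only by the tool step_arm, never from a script. Its argument "increments" is a list that holds one entry, the list of rows, each a list of 6 numbers: the shift along the tool's x, y, z in m, then the turn, a rotation vector about the tool's x, y, z in degrees. In form: [[[tx, ty, tz, rx, ry, rz], ...]]. A call has 1 to 20 rows; each row shifts and turns the commanded pose from where the row before left it, along the tool's axes as they then stand; what a row does not reach is not made up. A row lasts 1/8 s, in which the tool goes at most 62.5 mm and 10.7 degrees, less where a joint would pass 70% of its speed; a pose out of reach is approached as far as the arm can. A call is refused whole if a number of a shift passes 0.0625 or a number of a turn 10.7, either way. A call with a gripper value outside its range is refused whole. "fingers" is the closure, from 0 (fully open) to 1 (shut), set as the call begins (left out, the last holds). The fingers move at their own pace and stop on an object; the grip force is fixed at half the most. Time passes only in rows, so rows that do not move let the fingers close. It gives the time, the measured TCP pose, the force, the opening and the grip force at its end, in the units of the state.
- robot.get_state(): the state, without advancing time (a new reading comes with each control period).
- eyes.camera(name): name is "scene" or "top"; returns a dict with "image" (384x512x3 uint8, red, green, blue), "range_z" (384x512 float32, m along the optical axis (not along the pixel's ray), 0 where there is no reading), "fx", "fy", "cx", "cy" (pixels), "view" (4x4, takes a point from world to camera coordinates). Camera axes: x right, y down, z forward; pixel columns grow to the right and rows downward; lengths in m; the calibration is good to about 2 mm. A picture is of the moment at which its call begins.
- robot.hand_in(): hands the job in; it is judged then, once.
The state is a dict: "clock": time; "qpos": joint angles; "dq": joint speeds; "effort": joint torques, N m; "tool_pos": TCP position; "ee_rot": TCP orientation; "wrist_force": force on the tool from outside, world axes, zero at the start; "moment": the same for the moment, N m; "opening": opening from 0.0 (shut) to 1.0 (fully open); "gripper_force": force on a finger pad.
Only numpy, scipy, OpenCV 4.12 (cv2) and the standard library are available. Lean on these libraries where they do the work, as an engineer would, in place of code of your own. Each camera call takes 0.05 s, during which the arm holds its last target. There are 200 camera calls.

### The job

Clear the shelf after the brake job: lay the trim tool and the brush flat on the floor of the steel tray, not on top of one another; put the wheel nut in the wide jar, the bolt in the narrow jar, and drop the worn brake pad into the tilted-out grey bin. Do not knock the glass jars over.

Things in the scene. Friction and masses are not known exactly. Their poses are not given: they have to be found in the camera images.
- trim_tool: The yellow plastic trim tool, a flat pry lever lying flat: 190 mm long (along its x), 22 mm wide grip (y), 10 mm thick in the middle 104 mm; the forked end (+x) is 24 mm wide and 6 mm thick, the blunt end 18 mm wide and 7 mm thick. Origin: on its centre line 5 mm above its underside, near its centre of mass; z up. 45 g.
- brush: The small orange detailing brush, lying on the shelf: 160 mm long (along its x, black bristles at +x), round-looking 16 to 18 mm thick handle that does not roll, steel ferrule from 18 to 40 mm ahead of the origin, bristles beyond. Origin: on its axis, 9 mm above the shelf, at mid-length; z up; take it by the handle at or just behind the origin (width 16 mm, height 18 mm). 40 g.
- brake_pad: The worn brake pad, lying flat: steel backing plate 70 x 40 x 5 mm (86 mm long over the two end lugs, length along its x) with black friction lining on top, 13 mm thick in all, 40 mm wide (y). Origin: its centre, 6.5 mm above its underside; z up. About 180 g.
- wheel_nut: The steel wheel nut, a dome-topped hexagon standing upright: 21 mm across the flats, 34 mm tall, with a 27 mm round flange 5 mm thick at its foot. Origin: on its axis at mid-height (17 mm above its foot); z is its axis, towards the dome; its x axis points at a corner of the hexagon and its y axis at a flat. About 60 g.
- bolt: The steel flange bolt, standing on its head with the threaded 12 mm shank straight up: 52 mm tall, the lowest 12 mm being hexagon head (18 mm) and 27 mm round flange, the upper 40 mm the bare shank. Origin: on its axis at mid-height (26 mm above its foot); z is its axis, towards the shank's end. About 60 g.
- tray: The stainless steel tray, loose on the shelf (0.7 kg): 250 mm long (x) x 150 mm wide (y), walls 3 mm thick and 24 mm high with a rolled rim to 27 mm, floor 3 mm thick. Origin: centre of its underside.
- wide_jar: The wider, squat amber glass jar, empty, open, loose: 106 mm body diameter, 80 mm tall, open mouth 91 mm inside, glass base 5 mm thick. Origin: centre of its underside; z up. About 0.32 kg.
- narrow_jar: The slimmer, taller amber glass jar, empty, open, loose: 72 mm body diameter, 105 mm tall, open mouth 60 mm inside, glass base 5 mm thick. Origin: centre of its underside; z up. About 0.26 kg.
- bin: The grey tilt-out bin, fixed tilted out by 55 degrees in a fixed case under a teak ledge. Origin: on the shelf under the centre of the mouth; front faces -x. Mouth open to above: x -52 to +52 mm, y -67 to +67 mm; front lip 88 mm high; case and ledge from x +54 mm back, 166 mm wide, 158 mm high. Things let go in the mouth land on the sloping front panel, or slide down it to a V at x +54 mm.
- bin_pocket (a point): The inner bottom edge of the tilted bin, mid-width (54 mm behind bin's origin along its x, 12 mm up). Axes tilted with the bin: z runs up along the inside of the front panel (132 mm to the lip), x up along the bin's floor (98 mm to its back), y across (inside from -67 to +67 mm).

How it is judged:
By the outcome, as a careful person would: the job done as asked, in the order asked, and still so for the second after the job is handed in, with the robot touching nothing.
It also fails if it takes over 115 s, if anything falls off the work surface, if the arm or the gripper's body presses on something with over 40 N, if the wrist force passes 120 N, or if a joint passes its speed limit or range.

## Working session

There is one attempt and no reset: what is moved stays moved. The work goes in short steps, Python scripts to look and compute and a tool call to move; the robot and the scene stay as the last step left them, time stands still between calls to the robot, and variables do not carry over. Pictures are saved under pics/ and viewed, at most 14 in all, crops included, and the job is handed in when it is done.

Besides the shell and the picture viewer there is one more tool, called after ">>>" by a JSON object that holds its "fn" and its "kwargs". step_arm: Moves the arm, as the interface text tells. Its arguments: {"type":"object","properties":{"increments":{"type":"array","items":{"type":"array","items":{"type":"array","items":{"type":"number"}}}},"fingers":{"type":"number"}},"required":["increments"]}

```bash
mkdir -p pics; cat > h.py <<'E'
import numpy as np,cv2
from plant import robot,eyes
def snap(n,f):
    c=eyes.camera(n); np.savez(''+f+'.npz',**c)
    cv2.imwrite(f'pics/{f}.png',c['image'][:,:,::-1]); return c
def pts(c):
    z=c['range_z'];v,u=np.mgrid[:384,:512]
    P=np.stack([(u-c['cx'])/c['fx']*z,(v-c['cy'])/c['fy']*z,z,np.ones_like(z)],-1)
    return (P@np.linalg.inv(c['view']).T)[...,:3]
E
python3 - <<'E'
from h import *
for n in('top','scene'):
    c=snap(n,n+'1'); print(n,c['fx'],c['cx'],c['cy'],np.linalg.inv(c['view']).round(3).tolist(),(c['range_z']>0).mean())
s=robot.get_state();print(s)
E
```

```text
top 376.43569423793616 250.86444167835913 190.40776964944612 [[-0.022, -0.99, 0.138, 0.466], [-1.0, 0.021, -0.008, 0.012], [0.005, -0.138, -0.99, 0.909], [0.0, 0.0, 0.0, 1.0]] 0.9962514241536459
scene 497.6497243292544 252.4840032914763 190.70050104604204 [[0.532, 0.721, -0.444, 1.075], [0.847, -0.457, 0.273, -0.316], [-0.006, -0.521, -0.853, 1.037], [0.0, 0.0, 0.0, 1.0]] 0.9961293538411459
{'clock': 0.1, 'qpos': array([-1.45920859e+00,  2.17730818e-01,  1.61482011e+00, -5.61940274e-06,
        1.31131143e+00, -1.12247731e-01]), 'dq': array([-2.25675544e-03, -7.26595391e-04, -2.82413675e-03,  9.50217970e-04,
        6.18281587e-04, -7.54107196e-05]), 'effort': array([-8.38854485e-04, -3.98076367e+01, -3.04969454e+01, -1.79097792e-04,
        4.17960677e-03,  2.38727331e-06]), 'tool_pos': array([ 0.13863753, -0.60864927,  0.23004229]), 'ee_rot': array([-1.13485324e-03,  9.93743024e-01,  1.11684888e-01, -2.34031990e-06]), 'wrist_force': array([ 0.62521875, -0.2407274 , -0.91346726]), 'moment': array([ 0.00270455,  0.01973155, -0.01357905]), 'gripper_force': 0.0, 'opening': 0.9999290803986665}
```

View pics/top1.png

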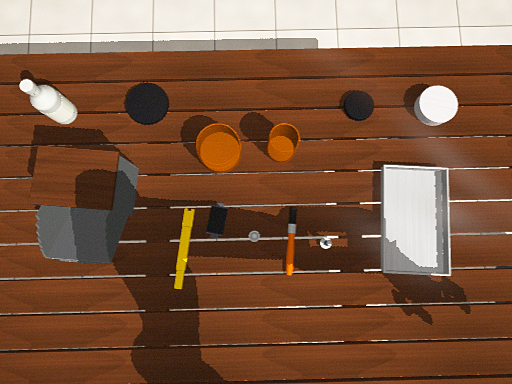

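View pics/scene1.png

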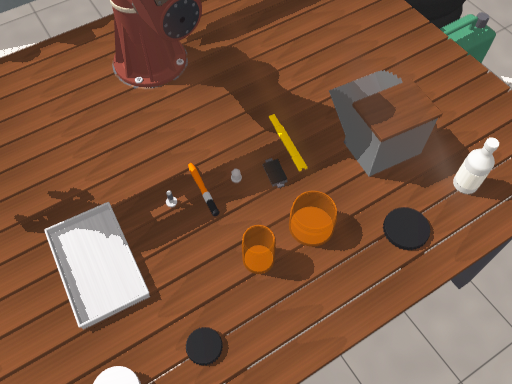

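The top view shows the trim tool (185,248), pad (217,220), nut (254,236), brush (291,240), bolt (326,242), tray (417,220), wide jar (219,147), narrow jar (283,142) and bin (80,205). The bin's mouth is towards the robot. The scene view agrees.

```bash
cat > m.py <<'E'
from h import *
def ray(c,uv,h):
    T=np.linalg.inv(c['view']);uv=np.atleast_2d(uv).astype(float)
    d=np.c_[(uv[:,0]-c['cx'])/c['fx'],(uv[:,1]-c['cy'])/c['fy'],np.ones(len(uv))]@T[:3,:3].T
    return T[:3,3]+d*((h-T[2,3])/d[:,2])[:,None]
def rect(q):
    (x,y),(w,h),a=cv2.minAreaRect((q*1000).astype(np.float32))
    if w<h:w,h,a=h,w,a+90
    return np.round([x,y,w,h,(a+90)%180-90],1)
def big(m):
    n,l,s,_=cv2.connectedComponentsWithStats(m.astype(np.uint8)*255);return l==1+s[1:,4].argmax()
def hsv(c): return cv2.cvtColor(c['image'],cv2.COLOR_RGB2HSV)
E
python3 - <<'E'
from m import *
for n in('top','scene'):
    c=dict(np.load(n+'1.npz'));P=pts(c);H=hsv(c);h,s,v=H[...,0],H[...,1],H[...,2];z=P[...,2]
    fl=(abs(z)<.01)&(P[...,0]>.3)&(P[...,0]<.7)&(abs(P[...,1])<.4);print(n,'floor',np.median(z[fl]),z[fl].std())
    def rep(name,m,hh):
        m=big(m);ys,xs=np.nonzero(m);q=ray(c,np.c_[xs,ys],hh)[:,:2]
        print(name,m.sum(),rect(q),'mean',(q.mean(0)*1000).round(1),'ztop',np.percentile(z[m],[5,50,95]).round(4),'px',xs.min(),xs.max(),ys.min(),ys.max())
    rep('trim',(h>20)&(h<35)&(s>150)&(v>90),.009)
    ob=(z>.005)&(P[...,0]>.25)&(P[...,0]<.75)&(abs(P[...,1])<.6)
    l=cv2.connectedComponentsWithStats(ob.astype(np.uint8)*255)
    for i in range(1,l[0]):
        if l[2][i,4]<25: continue
        m=l[1]==i;q=P[m];hi=np.percentile(q[:,2],97);t=q[q[:,2]>hi-.008]
        print(l[2][i].tolist(),'ctr',l[3][i].round(1),'top',hi.round(4),'all',rect(q[:,:2]),'toprect',rect(t[:,:2]),'tmean',(t.mean(0)[:2]*1000).round(1))
E
```

```text
top floor 0.00013891658580300614 0.0022177164210346566
trim 790 [457.9 167.  188.5  25.4  -8.2] mean [460.3 167. ] ztop [0.0014 0.0079 0.012 ] px 174 194 208 288
[426, 120, 22, 6, 80] ctr [436.2 122.1] top 0.0387 all [ 617.1 -225.7  562.6   21.6  -59.7] toprect [ 615.7 -225.1  560.1   18.9  -59.7] tmean [ 733.1 -427.7]
[196, 123, 45, 50, 1366] ctr [218.1 147.4] top 0.0815 all [612.7  36.5 278.8 103.4  29.9] toprect [600.4  72.2 277.4  98.9   4.5] tmean [683.2  77.7]
[266, 123, 34, 40, 949] ctr [282.1 142.2] top 0.1064 all [603.6 -21.1 273.8  70.9 -28. ] toprect [603.1 -21.  273.3  68.5 -27.6] tmean [687.  -67.3]
[28, 145, 110, 119, 10380] ctr [ 81.  201.9] top 0.1599 all [535.6 230.3 448.4 235.7  84.4] toprect [578.  224.6 461.3 135.2  78.6] tmean [604.3 361.3]
[380, 164, 71, 112, 1620] ctr [420.  218.8] top 0.0292 all [ 524.3 -226.1  466.8  256.    86.1] toprect [ 524.3 -226.1  466.8  256.    86.1] tmean [ 510.7 -385.8]
[206, 203, 21, 35, 483] ctr [216.2 220.2] top 0.0157 all [499.   74.4 123.6  68.4  33.2] toprect [514.6  55.7 111.4  68.3  73.6] tmean [521.4  88.6]
[285, 206, 12, 7
[... 2262 characters left out ...]
rect [ 473.1 -341.3   38.    13.7   30.3] tmean [ 474.6 -339.8]
[81, 247, 11, 12, 33] ctr [ 86.3 253.2] top 0.0081 all [ 476.8 -390.4   22.9   18.7  -74.6] toprect [ 476.8 -390.4   22.9   18.7  -74.6] tmean [ 477.4 -390.9]
[106, 258, 17, 24, 66] ctr [113.9 269.6] top 0.0086 all [ 543.3 -359.9   45.2   36.5   -2.5] toprect [ 543.3 -359.9   45.2   36.5   -2.5] tmean [ 547.4 -354.3]
[68, 270, 11, 11, 40] ctr [ 72.1 274.9] top 0.0082 all [ 507.7 -437.9   22.9   21.5  -49.9] toprect [ 507.7 -437.9   22.9   21.5  -49.9] tmean [ 509.5 -437.6]
[97, 366, 19, 12, 53] ctr [106.  370.7] top 0.0394 all [ 741.4 -452.    37.8   17.1  -89.6] toprect [ 746.9 -451.9   37.8    6.1  -89.6] tmean [ 747.6 -452. ]
```

```bash
cat > go.py <<'E'
import sys,numpy as np
from scipy.spatial.transform import Rotation as R
from plant import robot
# usage: go.py x y z(mm) yaw : tool-axis delta from present pose; tool pointing down, tool x at yaw
s=robot.get_state();q=s['ee_rot'];r=R.from_quat([*q[1:],q[0]])
x,y,z,yaw=map(float,sys.argv[1:5])
t=R.from_euler('z',yaw,degrees=True)*R.from_euler('x',180,degrees=True)
d=np.array([x,y,z])/1000-s['tool_pos']
print('t',round(float(s['clock']),2),'shift mm',(r.inv().apply(d)*1000).round(1),'rot',(r.inv()*t).as_rotvec(degrees=True).round(2),'F',s['wrist_force'].round(1),'open',round(float(s['opening']),3),'g',round(float(s['gripper_force']),1))
E
python3 go.py 459 167 120 -8.4
```

```text
t 0.1 shift mm [ 484.5 -684.9  111.7] rot [-1.300e-01  1.000e-02  2.122e+01] F [ 0.6 -0.2 -0.9] open 1.0 g 0.0
```

>>> {"fn": "step_arm", "kwargs": {"increments": [[[0.0269,-0.038,0.0062,0,0,0],[0.0269,-0.038,0.0062,0,0,0],[0.0269,-0.038,0.0062,0,0,0],[0.0269,-0.038,0.0062,0,0,0],[0.0269,-0.038,0.0062,0,0,0],[0.0269,-0.038,0.0062,0,0,0],[0.0269,-0.038,0.0062,0,0,0],[0.0269,-0.038,0.0062,0,0,0],[0.0269,-0.038,0.0062,0,0,0],[0.0269,-0.038,0.0062,0,0,0],[0.0269,-0.038,0.0062,0,0,0],[0.0269,-0.038,0.0062,0,0,0],[0.0269,-0.038,0.0062,0,0,0],[0.0269,-0.038,0.0062,0,0,0],[0.0269,-0.038,0.0062,0,0,0],[0.0269,-0.038,0.0062,0,0,0],[0.0269,-0.038,0.0062,0,0,0],[0.0269,-0.038,0.0062,0,0,0],[0,0,0,0,0,10.6],[0,0,0,0,0,10.6]]], "fingers": 0.45}}

```text
clock: 2.6
tool_pos: [0.4585, 0.1657, 0.1189]
ee_rot: [0.0, 0.997, -0.075, -0.001]
wrist_force: [0.8, 0.1, -0.4]
opening: 0.548
gripper_force: 0.0
```

```bash
python3 go.py 459 167 3 -8.4; python3 - <<'E'
from m import *
# refine tray: fit rim rect per camera from bright low-saturation mask / depth
for n in('top','scene'):
    c=dict(np.load(n+'1.npz'));P=pts(c);H=hsv(c);z=P[...,2]
    m=big((H[...,1]<70)&(H[...,2]>70)&(P[...,0]>.33)&(P[...,0]<.68)&(P[...,1]<-.25)&(P[...,1]>-.5))
    ys,xs=np.nonzero(m);print(n,rect(ray(c,np.c_[xs,ys],.027)[:,:2]),rect(ray(c,np.c_[xs,ys],.0)[:,:2]))
    q=P[(z>.022)&(z<.035)&(P[...,0]>.33)&(P[...,0]<.68)&(P[...,1]<-.25)&(P[...,1]>-.5)];print(rect(q[:,:2]))
    led=P[(z>.145)&(z<.17)&(P[...,1]>.2)&(P[...,0]>.4)&(P[...,0]<.75)];print('ledge',rect(led[:,:2]))
E
```

```text
t 2.6 shift mm [  0.5  -1.4 115.9] rot [ 0.04  0.09 -0.23] F [ 0.8  0.1 -0.4] open 0.548 g 0.0
top [ 513.5 -383.2  255.7  179.3   -4.1] [ 514.9 -395.3  263.5  184.8   -4.1]
[ 513.6 -380.9  256.   156.5   -4. ]
ledge [594.7 365.6 167.4 144.8  84.4]
scene [ 517.1 -380.6  265.1  156.4   -3.8] [ 502.2 -382.3  272.2  160.5   -3.8]
[ 512.9 -380.4  258.1  156.2   -3.9]
ledge [595.1 365.1 169.6 146.8  83.7]
```

>>> {"fn": "step_arm", "kwargs": {"increments": [[[0.0005,-0.0014,0.04,0,0,0],[0,0,0.04,0,0,0],[0,0,0.024,0,0,0],[0,0,0.012,0,0,0],[0,0,0,0,0,0],[0,0,0,0,0,0]]]}}

```text
clock: 3.35
tool_pos: [0.4609, 0.1666, 0.0048]
ee_rot: [-0.0, 0.997, -0.073, 0.001]
wrist_force: [0.7, -0.1, 0.5]
opening: 0.552
gripper_force: 0.0
```

>>> {"fn": "step_arm", "kwargs": {"increments": [[[0,0,0,0,0,0],[0,0,0,0,0,0],[0,0,0,0,0,0],[0,0,0,0,0,0],[0,0,0,0,0,0],[0,0,0,0,0,0]]], "fingers": 1}}

```text
clock: 4.1
tool_pos: [0.461, 0.1666, 0.0051]
ee_rot: [-0.0, 0.997, -0.073, 0.001]
wrist_force: [-1.1, -0.9, 5.5]
opening: 0.229
gripper_force: 58.9
```

>>> {"fn": "step_arm", "kwargs": {"increments": [[[0,0,-0.02,0,0,0],[0,0,-0.04,0,0,0],[0,0,-0.05,0,0,0],[0,0,0,0,0,0]]]}}

```text
clock: 4.6
tool_pos: [0.4639, 0.1672, 0.1187]
ee_rot: [-0.002, 0.997, -0.073, 0.005]
wrist_force: [-0.3, 0.1, -1.7]
opening: 0.231
gripper_force: 59.0
```

```bash
python3 -c "
import math
a=math.radians(-4);c,s=math.cos(a),math.sin(a)
for v in(31,-31):print(513.5-s*v,-381+c*v)"
python3 go.py 515.7 -350 115 -4; python3 -c "
from h import *
snap('scene','s2')"
```

```text
515.6624506860679 -350.0755144419455
511.33754931393213 -411.9244855580545
t 4.6 shift mm [126.5 504.2   3.1] rot [-0.2  -0.6  -4.37] F [-0.3  0.1 -1.7] open 0.231 g 59.0
```

View pics/s2.png

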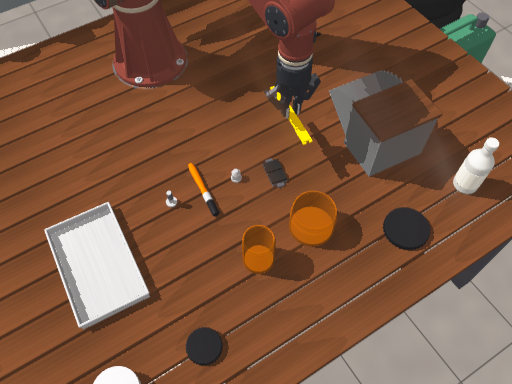

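The trim tool is held in the gripper, at about (297,115) in the scene view. Next it goes to the tray.

>>> {"fn": "step_arm", "kwargs": {"increments": [[[0.0097,0.0388,0,0,0,0],[0.0097,0.0388,0,0,0,0],[0.0097,0.0388,0,0,0,0],[0.0097,0.0388,0,0,0,0],[0.0097,0.0388,0,0,0,0],[0.0097,0.0388,0,0,0,0],[0.0097,0.0388,0,0,0,0],[0.0097,0.0388,0,0,0,0],[0.0097,0.0388,0,0,0,0],[0.0097,0.0388,0,0,0,0],[0.0097,0.0388,0,0,0,0],[0.0097,0.0388,0,0,0,0],[0.0097,0.0388,0,0,0,0],[0,0,0,0,0,-4.4],[0,0,0,0,0,0],[0,0,0,0,0,0]]]}}

```text
clock: 6.65
tool_pos: [0.5102, -0.3499, 0.1121]
ee_rot: [-0.001, 0.999, -0.035, -0.001]
wrist_force: [-0.8, 1.1, -0.4]
opening: 0.23
gripper_force: 59.0
```

```bash
python3 go.py 515.7 -350 9.5 -4
```

```text
t 6.65 shift mm [ 5.800e+00 -1.000e-01  1.026e+02] rot [-0.11  0.13 -0.01] F [-0.8  1.1 -0.4] open 0.23 g 59.0
```

>>> {"fn": "step_arm", "kwargs": {"increments": [[[0.0058,0,0.04,0,0,0],[0,0,0.03,0,0,0],[0,0,0.02,0,0,0],[0,0,0.008,0,0,0],[0,0,0.005,0,0,0],[0,0,0,0,0,0]]]}}

```text
clock: 7.4
tool_pos: [0.5173, -0.3519, 0.0114]
ee_rot: [0.0, 0.999, -0.035, 0.0]
wrist_force: [0.1, 0.2, -1.1]
opening: 0.23
gripper_force: 59.0
```

```bash
python3 go.py 515.7 -350 8.5 -4
```

```text
t 7.4 shift mm [-1.7 -1.8  2.9] rot [ 0.04 -0.06  0.02] F [ 0.1  0.2 -1.1] open 0.23 g 59.0
```

>>> {"fn": "step_arm", "kwargs": {"increments": [[[0,-0.0018,0.002,0,0,0],[0,0,0.001,0,0,0],[0,0,0,0,0,0]]]}}

```text
clock: 7.78
tool_pos: [0.5173, -0.3499, 0.0082]
ee_rot: [0.0, 0.999, -0.035, 0.0]
wrist_force: [0.5, 0.2, 1.4]
opening: 0.227
gripper_force: 59.2
```

>>> {"fn": "step_arm", "kwargs": {"increments": [[[0,0,0,0,0,0],[0,0,0,0,0,0],[0,0,0,0,0,0],[0,0,0,0,0,0]]], "fingers": 0.6}}

```text
clock: 8.28
tool_pos: [0.5169, -0.3497, 0.0077]
ee_rot: [-0.0, 0.999, -0.035, -0.0]
wrist_force: [0.2, -0.4, -0.9]
opening: 0.401
gripper_force: 0.0
```

>>> {"fn": "step_arm", "kwargs": {"increments": [[[0,0,-0.02,0,0,0],[0,0,-0.04,0,0,0],[0,0,-0.05,0,0,0],[0,0,0,0,0,0]]]}}

```text
clock: 8.78
tool_pos: [0.521, -0.353, 0.1256]
ee_rot: [0.004, 0.999, -0.035, 0.005]
wrist_force: [0.5, 0.0, 0.9]
opening: 0.403
gripper_force: 0.0
```

```bash
python3 go.py 465 -86 110 -5.7
```

```text
t 8.78 shift mm [ -74.5 -262.6   12.7] rot [ 0.46 -0.64  1.73] F [0.5 0.  0.9] open 0.403 g 0.0
```

>>> {"fn": "step_arm", "kwargs": {"increments": [[[-0.0106,-0.0375,0.0018,0,0,0],[-0.0106,-0.0375,0.0018,0,0,0],[-0.0106,-0.0375,0.0018,0,0,0],[-0.0106,-0.0375,0.0018,0,0,0],[-0.0106,-0.0375,0.0018,0,0,0],[-0.0106,-0.0375,0.0018,0,0,0],[-0.0106,-0.0375,0.0018,0,0,0],[0,0,0,0.4,-0.6,1.7],[0,0,0,0,0,0],[0,0,0,0,0,0]]], "fingers": 0.5}}

```text
clock: 10.02
tool_pos: [0.4617, -0.0837, 0.1055]
ee_rot: [-0.003, 0.999, -0.05, -0.005]
wrist_force: [0.1, -0.7, -0.2]
opening: 0.502
gripper_force: 0.0
```

```bash
python3 go.py 465 -86 4 -5.7;  python3 -c "
from h import *
snap('top','t3')"
```

```text
t 10.03 shift mm [  4.5   2.6 101.4] rot [-0.36  0.55 -0.03] F [ 0.1 -0.7 -0.2] open 0.502 g 0.0
```

View pics/t3.png

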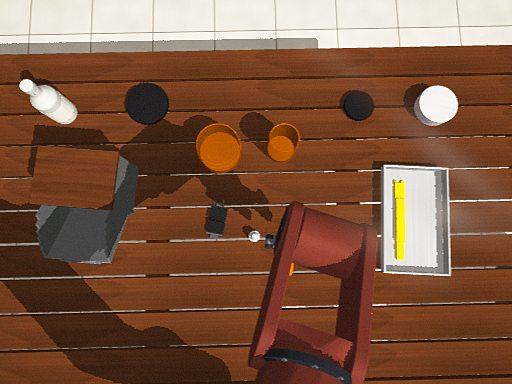

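The trim tool lies flat in the tray at (399,219), towards the left wall. The arm is over the brush.

>>> {"fn": "step_arm", "kwargs": {"increments": [[[0.0045,0.0026,0.04,-0.4,0.6,0],[0,0,0.03,0,0,0],[0,0,0.02,0,0,0],[0,0,0.0115,0,0,0],[0,0,0,0,0,0],[0,0,0,0,0,0]]]}}

```text
clock: 10.82
tool_pos: [0.4659, -0.0859, 0.0043]
ee_rot: [0.0, 0.999, -0.05, 0.001]
wrist_force: [-0.3, 0.4, -0.8]
opening: 0.501
gripper_force: 0.0
```

>>> {"fn": "step_arm", "kwargs": {"increments": [[[0,0,0,0,0,0],[0,0,0,0,0,0],[0,0,0,0,0,0],[0,0,0,0,0,0],[0,0,0,0,0,0],[0,0,0,0,0,0]]], "fingers": 1}}

```text
clock: 11.58
tool_pos: [0.466, -0.0858, 0.0047]
ee_rot: [0.0, 0.999, -0.049, 0.001]
wrist_force: [-0.5, -0.4, 6.2]
opening: 0.162
gripper_force: 61.8
```

>>> {"fn": "step_arm", "kwargs": {"increments": [[[0,0,-0.02,0,0,0],[0,0,-0.04,0,0,0],[0,0,-0.05,0,0,0],[0,0,0,0,0,0]]]}}

```text
clock: 12.08
tool_pos: [0.4688, -0.0866, 0.1181]
ee_rot: [0.002, 0.999, -0.049, 0.005]
wrist_force: [-0.5, 0.3, -1.2]
opening: 0.165
gripper_force: 61.0
```

```bash
python3 go.py 508 -412 115 -4
```

```text
t 12.07 shift mm [ 71.1 319.9   4.6] rot [ 0.15 -0.57 -1.67] F [-0.5  0.3 -1.2] open 0.165 g 61.0
```

>>> {"fn": "step_arm", "kwargs": {"increments": [[[0.0079,0.0356,0,0,0,0],[0.0079,0.0356,0,0,0,0],[0.0079,0.0356,0,0,0,0],[0.0079,0.0356,0,0,0,0],[0.0079,0.0356,0,0,0,0],[0.0079,0.0356,0,0,0,0],[0.0079,0.0356,0,0,0,0],[0.0079,0.0356,0,0,0,0],[0.0079,0.0356,0,0,0,0],[0,0,0,0,0,-1.7],[0,0,0,0,0,0],[0,0,0,0,0,0]]]}}

```text
clock: 13.58
tool_pos: [0.5035, -0.4096, 0.1126]
ee_rot: [-0.001, 0.999, -0.034, -0.001]
wrist_force: [-0.5, 0.2, -0.4]
opening: 0.165
gripper_force: 61.0
```

```bash
python3 go.py 508 -412 8.5 -4
```

```text
t 13.57 shift mm [  4.8   2.2 104.1] rot [-0.08  0.09  0.07] F [-0.5  0.2 -0.4] open 0.165 g 61.0
```

>>> {"fn": "step_arm", "kwargs": {"increments": [[[0.0048,0.0022,0.04,0,0,0],[0,0,0.03,0,0,0],[0,0,0.02,0,0,0],[0,0,0.009,0,0,0],[0,0,0.005,0,0,0],[0,0,0,0,0,0],[0,0,0,0,0,0]]]}}

```text
clock: 14.45
tool_pos: [0.5093, -0.4145, 0.0108]
ee_rot: [0.001, 0.999, -0.035, 0.001]
wrist_force: [0.6, -0.6, -0.7]
opening: 0.166
gripper_force: 61.0
```

>>> {"fn": "step_arm", "kwargs": {"increments": [[[0,0,0,0,0,0],[0,0,0,0,0,0],[0,0,0,0,0,0],[0,0,0,0,0,0]]], "fingers": 0.65}}

```text
clock: 14.95
tool_pos: [0.5086, -0.4138, 0.0096]
ee_rot: [0.0, 0.999, -0.035, -0.0]
wrist_force: [0.2, -0.4, -0.1]
opening: 0.351
gripper_force: 0.0
```

>>> {"fn": "step_arm", "kwargs": {"increments": [[[0,0,-0.02,0,0,0],[0,0,-0.04,0,0,0],[0,0,-0.05,0,0,0],[0,0,0,0,0,0]]]}}

```text
clock: 15.45
tool_pos: [0.5124, -0.4175, 0.1279]
ee_rot: [0.005, 0.999, -0.035, 0.005]
wrist_force: [-0.4, -0.1, 0.8]
opening: 0.351
gripper_force: 0.0
```

```bash
python3 go.py 482 1 110 -4; python3 -c "
from m import *
c=dict(np.load('top1.npz'));cv2.imwrite('pics/nut.png',cv2.resize(c['image'][222:250,240:268,::-1],(560,560),interpolation=cv2.INTER_CUBIC))"
```

```text
t 15.45 shift mm [ -59.5 -415.5   13.4] rot [ 0.54 -0.6   0.03] F [-0.4 -0.1  0.8] open 0.351 g 0.0
```

View pics/nut.png

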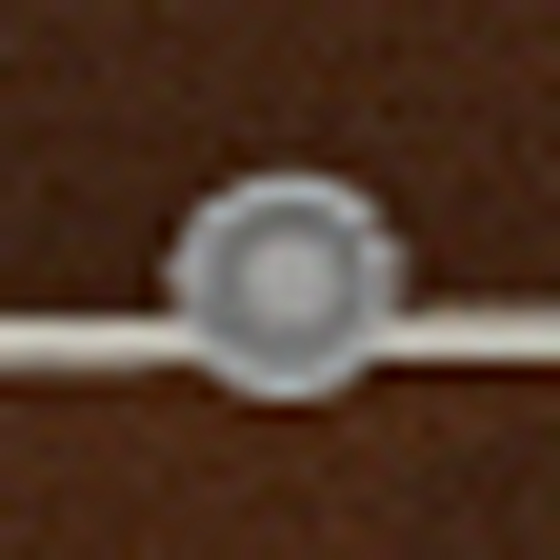

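The nut's hexagon is too small to read for angle, so I'll let the pads align it and check the opening.

>>> {"fn": "step_arm", "kwargs": {"increments": [[[-0.0054,-0.0378,0.001,0,0,0],[-0.0054,-0.0378,0.001,0,0,0],[-0.0054,-0.0378,0.001,0,0,0],[-0.0054,-0.0378,0.001,0,0,0],[-0.0054,-0.0378,0.001,0,0,0],[-0.0054,-0.0378,0.001,0,0,0],[-0.0054,-0.0378,0.001,0,0,0],[-0.0054,-0.0378,0.001,0,0,0],[-0.0054,-0.0378,0.001,0,0,0],[-0.0054,-0.0378,0.001,0,0,0],[-0.0054,-0.0378,0.001,0,0,0],[0,0,0,0,0,0],[0,0,0,0,0,0]]], "fingers": 0.4}}

```text
clock: 17.08
tool_pos: [0.4783, 0.0049, 0.1087]
ee_rot: [0.0, 0.999, -0.034, 0.0]
wrist_force: [-0.0, -0.6, 0.1]
opening: 0.6
gripper_force: 0.0
```

```bash
python3 go.py 482 1 10 -4;  python3 -c "
from h import *
snap('scene','s4')"
```

```text
t 17.07 shift mm [ 4.   3.5 98.7] rot [ 0.04 -0.02  0.06] F [-0.  -0.6  0.1] open 0.6 g 0.0
```

View pics/s4.png

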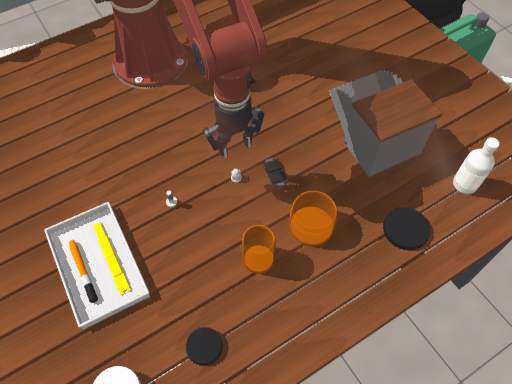

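Both tools lie flat in the tray, side by side: the brush at (83,270), the trim tool at (111,258). Now the nut.

>>> {"fn": "step_arm", "kwargs": {"increments": [[[0.004,0.0035,0.04,0,0,0],[0,0,0.03,0,0,0],[0,0,0.02,0,0,0],[0,0,0.008,0,0,0],[0,0,0,0,0,0],[0,0,0,0,0,0]]]}}

```text
clock: 17.88
tool_pos: [0.4831, 0.0009, 0.0115]
ee_rot: [0.0, 0.999, -0.035, 0.001]
wrist_force: [0.9, -0.1, 0.5]
opening: 0.6
gripper_force: 0.0
```

>>> {"fn": "step_arm", "kwargs": {"increments": [[[0,0,0,0,0,0],[0,0,0,0,0,0],[0,0,0,0,0,0],[0,0,0,0,0,0],[0,0,0,0,0,0],[0,0,0,0,0,0]]], "fingers": 1}}

```text
clock: 18.62
tool_pos: [0.4829, 0.0012, 0.0117]
ee_rot: [0.0, 0.999, -0.035, 0.001]
wrist_force: [-1.8, -0.3, 5.5]
opening: 0.239
gripper_force: 58.6
```

```bash
python3 go.py 482 1 10 -4
```

```text
t 18.62 shift mm [-0.9  0.3  1.7] rot [ 0.02 -0.09  0.04] F [-1.8 -0.3  5.5] open 0.239 g 58.6
```

The opening of 0.24 means the pads are on the flats.

>>> {"fn": "step_arm", "kwargs": {"increments": [[[0,0,-0.02,0,0,0],[0,0,-0.04,0,0,0],[0,0,-0.05,0,0,0],[0,0,-0.05,0,0,0],[0,0,0,0,0,0],[0,0,0,0,0,0]]]}}

```text
clock: 19.38
tool_pos: [0.4814, 0.0015, 0.17]
ee_rot: [0.0, 0.999, -0.035, -0.0]
wrist_force: [-0.5, -0.3, -0.0]
opening: 0.24
gripper_force: 58.9
```

```bash
python3 go.py 691 79 160 -4
```

```text
t 19.38 shift mm [203.8 -91.8   9.8] rot [0.01 0.05 0.03] F [-0.5 -0.3 -0. ] open 0.24 g 58.9
```

>>> {"fn": "step_arm", "kwargs": {"increments": [[[0.034,-0.0153,0,0,0,0],[0.034,-0.0153,0,0,0,0],[0.034,-0.0153,0,0,0,0],[0.034,-0.0153,0,0,0,0],[0.034,-0.0153,0,0,0,0],[0.034,-0.0153,0,0,0,0],[0,0,0,0,0,0],[0,0,0,0,0,0],[0,0,0,0,0,0]]]}}

```text
clock: 20.5
tool_pos: [0.6903, 0.0784, 0.1693]
ee_rot: [0.0, 0.999, -0.035, -0.001]
wrist_force: [0.0, -0.2, -0.3]
opening: 0.238
gripper_force: 58.9
```

```bash
python3 go.py 691 79 40 -4
```

```text
t 20.5 shift mm [  1.   -0.7 129.3] rot [0.03 0.16 0.  ] F [ 0.  -0.2 -0.3] open 0.238 g 58.9
```

>>> {"fn": "step_arm", "kwargs": {"increments": [[[0,0,0.03,0,0,0],[0,0,0.03,0,0,0],[0,0,0.03,0,0,0],[0,0,0.03,0,0,0],[0,0,0.018,0,0,0],[0,0,0,0,0,0],[0,0,0,0,0,0]]]}}

```text
clock: 21.38
tool_pos: [0.6928, 0.0787, 0.034]
ee_rot: [0.0, 0.999, -0.035, 0.001]
wrist_force: [-0.1, 0.5, 0.0]
opening: 0.236
gripper_force: 61.1
```

>>> {"fn": "step_arm", "kwargs": {"increments": [[[0,0,0,0,0,0],[0,0,0,0,0,0],[0,0,0,0,0,0],[0,0,0,0,0,0]]], "fingers": 0.58}}

```text
clock: 21.88
tool_pos: [0.6933, 0.0787, 0.0343]
ee_rot: [0.0, 0.999, -0.035, 0.001]
wrist_force: [-0.7, -1.0, 4.5]
opening: 0.42
gripper_force: 2.1
```

>>> {"fn": "step_arm", "kwargs": {"increments": [[[0,0,-0.03,0,0,0],[0,0,-0.04,0,0,0],[0,0,-0.04,0,0,0],[0,0,-0.03,0,0,0],[0,0,0,0,0,0],[0,0,0,0,0,0]]]}}

```text
clock: 22.62
tool_pos: [0.6907, 0.0789, 0.1706]
ee_rot: [0.0, 0.999, -0.035, -0.002]
wrist_force: [0.4, -0.7, -0.6]
opening: 0.422
gripper_force: 0.0
```

```bash
python3 go.py 463 -167.5 130 -4
```

```text
t 22.62 shift mm [-209.9  261.6   41.3] rot [0.02 0.17 0.03] F [ 0.4 -0.7 -0.6] open 0.422 g 0.0
```

>>> {"fn": "step_arm", "kwargs": {"increments": [[[-0.0233,0.029,0,0,0,0],[-0.0233,0.029,0,0,0,0],[-0.0233,0.029,0,0,0,0],[-0.0233,0.029,0,0,0,0],[-0.0233,0.029,0.005,0,0,0],[-0.0233,0.029,0.01,0,0,0],[-0.0233,0.029,0.01,0,0,0],[-0.0233,0.029,0.01,0,0,0],[-0.0233,0.029,0.01,0,0,0],[0,0,0,0,0,0],[0,0,0,0,0,0]]], "fingers": 0.5}}

```text
clock: 24.0
tool_pos: [0.464, -0.1664, 0.1264]
ee_rot: [-0.001, 0.999, -0.035, -0.001]
wrist_force: [0.3, 0.1, -0.1]
opening: 0.496
gripper_force: 0.0
```

```bash
python3 go.py 463 -167.5 25 -4;  python3 -c "
from h import *
snap('top','t5')"
```

```text
t 24.0 shift mm [ -0.8   1.3 101.4] rot [-0.07  0.11 -0.01] F [ 0.3  0.1 -0.1] open 0.496 g 0.0
```

View pics/t5.png

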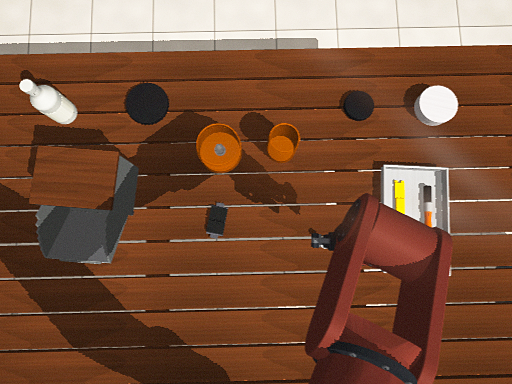

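The nut is in the wide jar (219,149), and the jars have not moved. Next the bolt.

>>> {"fn": "step_arm", "kwargs": {"increments": [[[-0.0008,0.0013,0.04,0,0,0],[0,0,0.03,0,0,0],[0,0,0.02,0,0,0],[0,0,0.011,0,0,0],[0,0,0,0,0,0],[0,0,0,0,0,0]]]}}

```text
clock: 24.8
tool_pos: [0.4647, -0.1685, 0.0275]
ee_rot: [0.0, 0.999, -0.034, 0.001]
wrist_force: [-0.5, -0.2, 1.0]
opening: 0.502
gripper_force: 0.0
```

>>> {"fn": "step_arm", "kwargs": {"increments": [[[0,0,0,0,0,0],[0,0,0,0,0,0],[0,0,0,0,0,0],[0,0,0,0,0,0],[0,0,0,0,0,0],[0,0,0,0,0,0],[0,0,0,0,0,0]]], "fingers": 1}}

```text
clock: 25.68
tool_pos: [0.4645, -0.1687, 0.0275]
ee_rot: [0.0, 0.999, -0.035, 0.001]
wrist_force: [-0.3, 0.3, 6.3]
opening: 0.118
gripper_force: 58.6
```

>>> {"fn": "step_arm", "kwargs": {"increments": [[[0,0,-0.02,0,0,0],[0,0,-0.04,0,0,0],[0,0,-0.05,0,0,0],[0,0,-0.05,0,0,0],[0,0,0,0,0,0],[0,0,0,0,0,0]]]}}

```text
clock: 26.42
tool_pos: [0.4629, -0.1679, 0.1856]
ee_rot: [-0.0, 0.999, -0.035, -0.001]
wrist_force: [-0.0, -0.1, -0.6]
opening: 0.113
gripper_force: 58.4
```

```bash
python3 go.py 696 -70.5 180 -4
python3 - <<'E'
from m import *
for n in('top1','scene1','t5','s4'):
    c=dict(np.load(n+'.npz'));P=pts(c);z=P[...,2]
    q=P[(z>.098)&(z<.112)&(P[...,0]>.6)&(P[...,0]<.8)&(P[...,1]<0)&(P[...,1]>-.15)]
    print(n,len(q),rect(q[:,:2]),[(round(v*1000,1)) for v in (np.r_[q[:,:2].min(0)+q[:,:2].max(0)]/2)] , np.array(cv2.minEnclosingCircle((q[:,:2]*1000).astype(np.float32))[0]).round(1))
E
```

```text
t 26.43 shift mm [ 225.8 -113.4    5.3] rot [-0.02  0.09  0.02] F [-0.  -0.1 -0.6] open 0.113 g 58.4
top1 217 [694.3 -69.3  68.   66.   44.2] [np.float64(694.4), np.float64(-69.2)] [694.4 -69.1]
scene1 256 [695.5 -70.5  66.7  66.4  56.7] [np.float64(695.9), np.float64(-70.1)] [695.6 -69.8]
t5 218 [694.4 -69.4  68.1  66.2  43.6] [np.float64(694.3), np.float64(-69.3)] [694.6 -69.2]
s4 255 [695.1 -70.3  66.8  66.4  56.6] [np.float64(695.2), np.float64(-69.7)] [695.4 -69.5]
```

Jar centre is (695,−69.7).

>>> {"fn": "step_arm", "kwargs": {"increments": [[[0.0375,-0.019,0,0,0,0],[0.0375,-0.019,0,0,0,0],[0.0375,-0.019,0,0,0,0],[0.0375,-0.019,0,0,0,0],[0.0375,-0.019,0,0,0,0],[0.0375,-0.019,0,0,0,0],[0,0,0,0,0,0],[0,0,0,0,0,0],[0,0,0,0,0,0]]]}}

```text
clock: 27.55
tool_pos: [0.6944, -0.0707, 0.1853]
ee_rot: [0.0, 0.999, -0.035, -0.001]
wrist_force: [0.2, 0.7, -1.2]
opening: 0.115
gripper_force: 58.5
```

```bash
python3 go.py 694 -69.7 60 -4; python3 -c "
from m import *
c=snap('scene','s6');cv2.imwrite('pics/s6c.png',cv2.resize(c['image'][100:300,150:400,::-1],(750,600)))"
```

```text
t 27.55 shift mm [-1.000e-01 -1.000e+00  1.253e+02] rot [ 0.01  0.16 -0.03] F [ 0.2  0.7 -1.2] open 0.115 g 58.5
```

View pics/s6c.png

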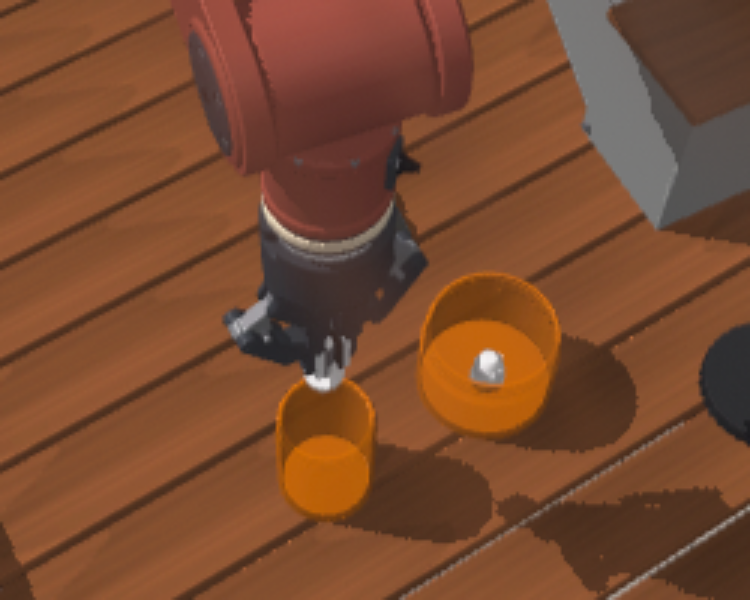

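The bolt hangs upright, foot just above the narrow jar's mouth (crop (325,380)), and the nut stands in the wide jar. The knuckles bulge outward higher up, so I'll lower only until the pads are in the mouth.

>>> {"fn": "step_arm", "kwargs": {"increments": [[[0,-0.001,0.025,0,0,0],[0,0,0.025,0,0,0],[0,0,0.025,0,0,0],[0,0,0.02,0,0,0],[0,0,0.018,0,0,0],[0,0,0,0,0,0],[0,0,0,0,0,0],[0,0,0,0,0,0]]]}}

```text
clock: 28.6
tool_pos: [0.6972, -0.0694, 0.0751]
ee_rot: [0.0, 0.999, -0.035, 0.001]
wrist_force: [-0.1, 0.1, -0.2]
opening: 0.119
gripper_force: 58.5
```

```bash
python3 go.py 695 -69.7 72 -4
```

```text
t 28.6 shift mm [-2.2  0.5  3.1] rot [ 0.03 -0.15  0.03] F [-0.1  0.1 -0.2] open 0.119 g 58.5
```

>>> {"fn": "step_arm", "kwargs": {"increments": [[[-0.002,0,0,0,0,0],[0,0,0,0,0,0],[0,0,0,0,0,0],[0,0,0,0,0,0],[0,0,0,0,0,0]]], "fingers": 0.77}}

```text
clock: 29.22
tool_pos: [0.6941, -0.069, 0.0735]
ee_rot: [0.0, 0.999, -0.035, -0.0]
wrist_force: [-0.4, 0.4, 0.1]
opening: 0.233
gripper_force: 0.0
```

>>> {"fn": "step_arm", "kwargs": {"increments": [[[0,0,-0.02,0,0,0],[0,0,-0.03,0,0,0],[0,0,-0.03,0,0,0],[0,0,-0.03,0,0,0],[0,0,0,0,0,0],[0,0,0,0,0,0]]]}}

```text
clock: 29.98
tool_pos: [0.6937, -0.0689, 0.1832]
ee_rot: [0.0, 0.999, -0.035, -0.0]
wrist_force: [0.7, 0.4, -1.4]
opening: 0.233
gripper_force: 0.0
```

```bash
python3 go.py 522 88 160 -11.3; python3 - <<'E'
from m import *
c=dict(np.load('top1.npz'));H=hsv(c);P=pts(c)
m=big((P[...,2]>.003)&(H[...,2]<80)&(P[...,0]>.45)&(P[...,0]<.58)&(P[...,1]>.05)&(P[...,1]<.13))
q=P[m];print(rect(q[:,:2]))
q=P[(P[...,2]>.1)&(P[...,0]>.4)&(P[...,0]<.62)&(P[...,1]>.2)]
# bin ledge and mouth profile in top view along rows through mid-width
for n in('top1','scene1'):
    P=pts(dict(np.load(n+'.npz')));a=np.radians(-6);L=(P[...,:2]-[.490,.376])@np.array([[np.cos(a),-np.sin(a)],[np.sin(a),np.cos(a)]])
    m=(abs(L[...,1])<.04)&(P[...,2]>.01)
    print(n,[(int(b*1000),P[m&(abs(L[...,0]-b)<.005)][:,2].round(3).max(initial=0)) for b in np.arange(-.09,.08,.01)])
    m=(P[...,2]>.15)&(L[...,0]>.02)&(L[...,0]<.3);print(L[m].min(0),L[m].max(0))
E
```

```text
t 29.98 shift mm [-182.2 -144.6   23.3] rot [0.01 0.03 7.32] F [ 0.7  0.4 -1.4] open 0.233 g 0.0
[522.2  89.1  85.4  40.1 -11.6]
top1 [(-90, np.float64(0.0)), (-80, np.float64(0.0)), (-70, np.float64(0.0)), (-60, np.float64(0.08)), (-50, np.float64(0.089)), (-40, np.float64(0.086)), (-30, np.float64(0.078)), (-20, np.float64(0.072)), (-10, np.float64(0.064)), (0, np.float64(0.058)), (9, np.float64(0.051)), (19, np.float64(0.043)), (29, np.float64(0.037)), (39, np.float64(0.029)), (49, np.float64(0.021)), (59, np.float64(0.162)), (69, np.float64(0.161))]
[ 0.0559489  -0.08306507] [0.29980863 0.13471818]
scene1 [(-90, np.float64(0.0)), (-80, np.float64(0.0)), (-70, np.float64(0.0)), (-60, np.float64(0.0)), (-50, np.float64(0.094)), (-40, np.float64(0.088)), (-30, np.float64(0.082)), (-20, np.float64(0.077)), (-10, np.float64(0.066)), (0, np.float64(0.0)), (9, np.float64(0.0)), (19, np.float64(0.0)), (29, np.float64(0.0)), (39, np.float64(0.0)), (49, np.float64(0.157)), (59, np.float64(0.163)), (69, np.float64(0.163))]
[ 0.03541152 -0.08479517] [0.29961723 0.13351031]
```

>>> {"fn": "step_arm", "kwargs": {"increments": [[[-0.0304,-0.0243,0,0,0,0],[-0.0304,-0.0243,0,0,0,0],[-0.0304,-0.0243,0,0,0,0],[-0.0304,-0.0243,0.02,0,0,0],[-0.0304,-0.0243,0.02,0,0,0],[-0.0304,-0.0243,0.02,0,0,0],[0,0,0,0,0,7.5],[0,0,0,0,0,0],[0,0,0,0,0,0]]], "fingers": 0.2}}

```text
clock: 31.1
tool_pos: [0.5222, 0.0888, 0.123]
ee_rot: [0.0, 0.995, -0.099, -0.0]
wrist_force: [-0.5, 0.4, 1.1]
opening: 0.796
gripper_force: 0.0
```

```bash
python3 go.py 522 88.7 5 -11.4;  python3 -c "
from h import *
snap('top','t7')"
```

```text
t 31.1 shift mm [-1.00e-01  1.00e-01  1.18e+02] rot [0.02 0.04 0.01] F [-0.5  0.4  1.1] open 0.796 g 0.0
```

View pics/t7.png

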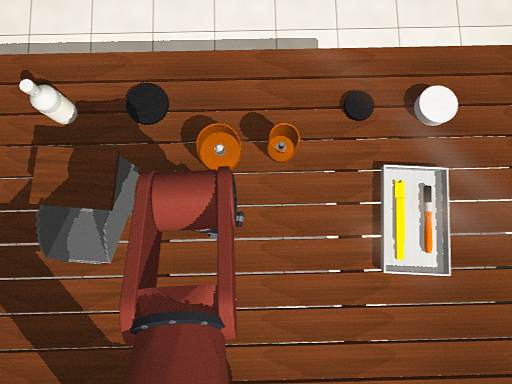

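The bolt is in the narrow jar (281,147), the tools are in the tray and both jars stand. Now the pad.

>>> {"fn": "step_arm", "kwargs": {"increments": [[[0,0,0.04,0,0,0],[0,0,0.04,0,0,0],[0,0,0.025,0,0,0],[0,0,0.014,0,0,0],[0,0,0,0,0,0],[0,0,0,0,0,0]]]}}

```text
clock: 31.9
tool_pos: [0.5236, 0.089, 0.0057]
ee_rot: [-0.0, 0.995, -0.1, 0.001]
wrist_force: [-0.7, 0.2, 0.8]
opening: 0.805
gripper_force: 0.0
```

>>> {"fn": "step_arm", "kwargs": {"increments": [[[0,0,0,0,0,0],[0,0,0,0,0,0],[0,0,0,0,0,0],[0,0,0,0,0,0],[0,0,0,0,0,0],[0,0,0,0,0,0]]], "fingers": 1}}

```text
clock: 32.65
tool_pos: [0.5235, 0.0891, 0.0061]
ee_rot: [-0.0, 0.995, -0.1, 0.001]
wrist_force: [-1.2, -1.3, 5.7]
opening: 0.441
gripper_force: 59.7
```

>>> {"fn": "step_arm", "kwargs": {"increments": [[[0,0,-0.02,0,0,0],[0,0,-0.04,0,0,0],[0,0,-0.05,0,0,0],[0,0,-0.06,0,0,0],[0,0,-0.03,0,0,0],[0,0,0,0,0,0],[0,0,0,0,0,0]]]}}

```text
clock: 33.52
tool_pos: [0.5207, 0.0891, 0.2023]
ee_rot: [0.0, 0.995, -0.1, -0.002]
wrist_force: [-0.9, 0.2, -2.4]
opening: 0.438
gripper_force: 60.9
```

```bash
python3 go.py 480 377 200 84
```

```text
t 33.52 shift mm [ -97.1 -274.1    2.4] rot [ -0.13   0.2  -95.47] F [-0.9  0.2 -2.4] open 0.438 g 60.9
```

>>> {"fn": "step_arm", "kwargs": {"increments": [[[-0.0116,-0.0343,0,0,0,0],[-0.0116,-0.0343,0,0,0,0],[-0.0116,-0.0343,0,0,0,0],[-0.0116,-0.0343,0,0,0,0],[-0.0116,-0.0343,0,0,0,0],[-0.0116,-0.0343,0,0,0,0],[-0.0116,-0.0343,0,0,0,0],[-0.0116,-0.0343,0,0,0,0],[0,0,0,0,0,-10.6],[0,0,0,0,0,-10.6],[0,0,0,0,0,-10.6],[0,0,0,0,0,-10.6],[0,0,0,0,0,-10.6],[0,0,0,0,0,-10.6],[0,0,0,0,0,-10.6],[0,0,0,0,0,-10.6],[0,0,0,0,0,-10.6],[0,0,0,0,0,0]]]}}

```text
clock: 35.78
tool_pos: [0.4843, 0.3754, 0.2008]
ee_rot: [-0.001, 0.744, 0.668, -0.003]
wrist_force: [-0.1, -0.1, -1.5]
opening: 0.442
gripper_force: 61.0
```

```bash
python3 go.py 485 376.5 115 84;  python3 -c "
from h import *
snap('scene','s8')"
```

```text
t 35.77 shift mm [ 1.5  1.  85.8] rot [-0.28  0.22 -0.2 ] F [-0.1 -0.1 -1.5] open 0.442 g 61.0
```

View pics/s8.png

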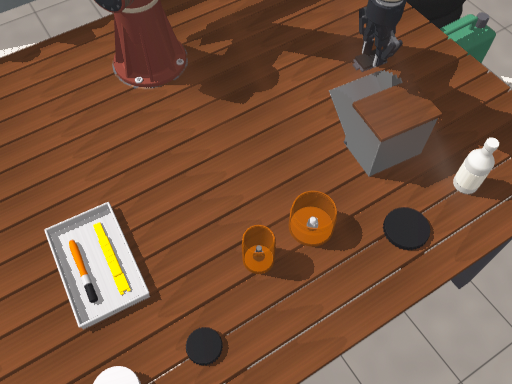

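The pad is held over the bin's mouth at (375,62). The bolt and nut are in their jars. Lowering and releasing.

>>> {"fn": "step_arm", "kwargs": {"increments": [[[0.001,0.001,0.03,0,0,0],[0,0,0.03,0,0,0],[0,0,0.025,0,0,0],[0,0,0,0,0,0],[0,0,0,0,0,0]]]}}

```text
clock: 36.45
tool_pos: [0.4873, 0.3775, 0.1199]
ee_rot: [0.0, 0.744, 0.668, 0.0]
wrist_force: [0.5, 0.8, -1.5]
opening: 0.442
gripper_force: 61.0
```

>>> {"fn": "step_arm", "kwargs": {"increments": [[[0,0,0,0,0,0],[0,0,0,0,0,0],[0,0,0,0,0,0],[0,0,0,0,0,0]]], "fingers": 0.38}}

```text
clock: 36.95
tool_pos: [0.4872, 0.3775, 0.12]
ee_rot: [0.0, 0.744, 0.669, 0.0]
wrist_force: [-0.3, -0.2, 0.2]
opening: 0.619
gripper_force: 0.0
```

>>> {"fn": "step_arm", "kwargs": {"increments": [[[0,0,-0.03,0,0,0],[0,0,-0.05,0,0,0],[0,0,-0.05,0,0,0],[-0.04,0,0,0,0,0],[-0.05,0,0,0,0,0],[-0.05,0,0,0,0,0],[-0.05,0,0,0,0,0],[-0.05,0,0,0,0,0],[0,0,0,0,0,0],[0,0,0,0,0,0]]]}}

```text
clock: 38.2
tool_pos: [0.4618, 0.139, 0.2497]
ee_rot: [-0.0, 0.744, 0.668, 0.0]
wrist_force: [0.3, 0.8, -0.1]
opening: 0.621
gripper_force: 0.0
```

```bash
python3 -c "
from h import *
snap('top','t9')"
```

View pics/t9.png

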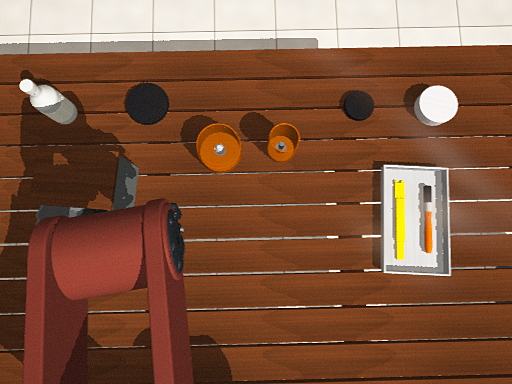

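The tray and jars are fine, but the arm hides the bin. I'll move it aside and look.

>>> {"fn": "step_arm", "kwargs": {"increments": [[[-0.05,0,0,0,0,0],[-0.05,0,0,0,0,0],[-0.05,0,0,0,0,0],[-0.05,0,0,0,0,0],[-0.05,0,0,0,0,0],[0,0,0,0,0,0],[0,0,0,0,0,0],[0,0,0,0,0,0]]]}}

```text
clock: 39.25
tool_pos: [0.4355, -0.1083, 0.2494]
ee_rot: [-0.0, 0.743, 0.67, 0.0]
wrist_force: [0.9, 0.3, -0.4]
opening: 0.622
gripper_force: 0.0
```

```bash
python3 -c "
from h import *
c=snap('top','t10');i=c['image'][120:290,10:180,::-1];cv2.imwrite('pics/t10c.png',cv2.resize(cv2.convertScaleAbs(i,alpha=1.6,beta=20),(510,510)))"
```

```text
(no output)
```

View pics/t10c.png

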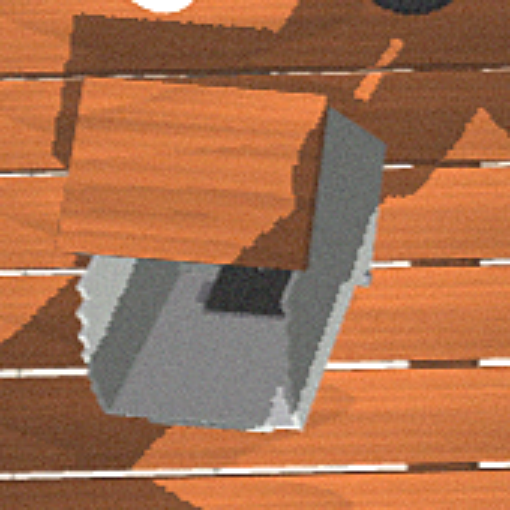

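The pad lies inside the bin, on the front panel down at the V (crop (245,290)). Everything is in place, so I'm handing in.

```bash
python3 -c "
from plant import robot
print(robot.hand_in())"
```

```text
the job is handed in; nothing more can be done
None
```

The job is handed in at about 39 s: trim tool and brush lie flat side by side in the tray, the nut is in the wide jar, the bolt is in the narrow jar and the pad is in the bin, with both jars still standing.

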